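# Set a proximity sensor's gap with the 5 mm feeler gauge

### The job

Set the sensor's gap with the thinner of the two feeler gauges: stand its blade in the gap between the sensor and the steel target, foot down on the base plate, let go of it, and push the sensor slide up until the blade is lightly nipped between sensor and target. Then take the gauge by its handle, draw the blade up out of the gap against a light drag without shifting the sensor, and put it back upright in the slot it came from. Do not squeeze the sensor on the blade hard, and leave the other things on the bench alone.

Things in the scene. Friction and masses are not known exactly. Their poses are not given: they have to be found in the camera images.
- stand: the fixed sensor setting stand. Base plate 100 mm (x) by 280 mm (y), 12 mm thick; origin at the centre of its underside, z up. The sensor slide runs along y on a rail 20 mm wide, its top 24 mm up, that ends 32 mm before the target: the floor under the gap is the plate's flat top, 12 mm up. Target: upright steel plate 50 mm wide (x), 8 mm thick, top 68 mm up, its face at y = -60 mm looks to +y
- target_face (a point): point on the face of the steel target, in line with the sensor's axis: at x = 0, y = -60 mm, 45 mm up in the stand's frame; axes as the stand's (+y points from the target to the sensor)
- slide (a joint): the gap in m between sensor face and target (starts 10 to 16 mm, travel ends at 30 mm). The slide is stiff: a steady push of about 6 N towards the stand's -y closes the gap, and it stays where it is left; when it nips the blade the force rises steeply. Held 3 to 8 N above that 6 N, the nip leaves a light drag of 1 to 4 N on the blade; over 12 N on the blade damages the sensor
- sensor_face (a point): the barrel sensor, 30 mm diameter, fixed in the slide's black clamp (48 mm wide in x, top 72 mm up, front 30 mm behind the face); this point is the centre of its plastic face, 45 mm up, axes as the stand's, the face looks to -y (at the target) and moves with the slide
- thumb_plate (a point): centre of the rear face of the slide's thumb plate, an upright steel plate 40 mm wide (x), 6 mm thick, reaching from 24 to 80 mm above the bench; this point is 52 mm up and 120 mm behind the sensor's face, the face looks to the stand's +y. At least 50 mm of free space lie behind it above the rail. Axes as the stand's
- gauge: the thinner feeler gauge, about 0.085 kg: steel blade 24 mm wide (x), 5 mm thick (y), 66 mm long below a black handle 28 mm (x) by 14 mm (y) by 42 mm high. Origin at the centre of the blade's foot, z up along the blade; half a turn about z changes nothing. To stand in the gap its x lies along the stand's x
- gauge_grip (a point): centre of the thinner gauge's handle, 87 mm above the blade's foot; to be gripped across its 28 mm width (x)
- thick_gauge: a thicker feeler gauge (bystander), blade 24 by 7 mm and 66 mm long, handle 28 by 22 by 52 mm on top, standing in the other slot; origin at the centre of its foot
- gauge_block: fixed wooden gauge block 74 mm (x) by 120 mm (y) by 44 mm high, origin at the centre of its underside; two slots at y = +28 and -28 mm, each 28 mm (x) by 8.5 mm (y) and 36 mm deep (floor 8 mm up), mouths chamfered 2 mm. Each slot holds one gauge, upright, handle up; either gauge may be in either slot
- meter: hand-held meter lying flat, 76 by 140 by 30 mm (bystander), origin at the centre of its underside
- screwdriver: screwdriver lying flat, 200 mm long (bystander), origin at the middle of its underside
- spare_nut: spare round brass sensor nut, 43 mm across and 8 mm high, lying flat (bystander), origin at the centre of its underside
Not all that is in view belongs to the job. Leave any green look-alike of the gauge alone.

How it is judged:
By the outcome, as a careful person would: the job done as asked, in the order asked, and still so for the second after the job is handed in, with the robot touching nothing.
It also fails if it takes over 72 s, if anything falls off the work surface, if the arm or the gripper's body presses on something with over 40 N, if the wrist force passes 120 N, or if a joint passes its speed limit or range.

### The arm

A 6-joint arm with a two-finger parallel gripper is mounted at the origin on the work surface. World frame = base frame: x ahead of the robot, y to its left, z up, the work surface at z = 0. Lengths are in m, angles in degrees, forces in N, time in s.
With the tool pointing down it reaches from about 0.375 to 0.9 m from the base axis. Payload 3.1 kg.
Tool frame: the origin (TCP) lies midway between the tips of the shut fingers; the grasp point (between the pads) lies bot.hold_point_z behind it (bot.hold_point_z is the distance from the TCP to the grasp point, in m); z points along the fingers, y is the direction in which the jaws open and shut (so a half turn about z gives the same grasp; the last joint's range is limited). The gripper opens to 87 mm and grips with 3 to 60 N. Pads are 19 mm wide; open, the fingers measure 117 mm over their backs; the gripper's body (75 mm by 190 mm) begins 51 mm behind the grasp point.
Start: joints at [-74.685, 30.224, 82.088, -0, 67.689, -10.227], TCP at [0.27, -0.564, 0.223] pointing down, gripper open.
Joint ranges: [-176.69, 176.69], [-43.24, 126.21], [12.49, 139.97], [-82, 262], [0, 151.66], [-163.58, 163.58]. Speed limits (degrees/s): [159.86, 159.86, 180, 180, 180, 180].

### API

Orientations are given as a 3x3 rotation matrix whose columns are the frame's x, y, z axes.
In Python, from rig import bot, vision gives the robot as it stands.
- The arm moves only by the shell command python3 -m inch 'ROWS'. ROWS is JSON, a list of rows, each a list of 5 numbers: the finger opening in mm, from 0 to 87, then the shift along the tool's x, y, z in mm, then the turn about the tool's z in rad. In form: [[hand, dx, dy, dz, roll], ...]. A call has 1 to 8 rows; each row is the pose to reach, as a shift and turn from the pose measured when the call began, along the tool's axes at that moment; what a row does not reach only later rows make up. A row lasts 1/10 s, in which the tool goes at most 50 mm and 8.59 degrees, less where a joint would pass 70% of its speed; a pose out of reach is approached as far as the arm can. A call with a gripper value outside its range is refused whole. The fingers move at their own pace and stop on an object; the grip force is fixed at half the most. Time passes only in rows, so rows that repeat a pose let the fingers close. It gives the time, the measured TCP pose, the force and the opening at its end, in the units of the state.
- bot.read_state(): the state, without advancing time (a new reading comes with each control period).
- vision.capture(name): name is "scene" or "top"; returns (picture, depth): 384x512x3 uint8, red, green, blue; 384x512 float32, m along the optical axis (not along the pixel's ray), 0 where there is no reading.
- vision.camera_model(name): a dict with "intrinsics" (3x3 intrinsics, pixels), "camera_from_world" (4x4, takes a point from world to camera coordinates). Camera axes: x right, y down, z forward; pixel columns grow to the right and rows downward; lengths in m; the calibration is good to about 2 mm. A picture is of the moment at which its call begins. camera_model takes no time and is no camera call.
- bot.hand_in(): hands the job in, once; it reports no verdict.
The state is a dict: "time_s": time; "joint_positions": joint angles; "qvel": joint speeds; "tau": joint torques, N m; "position": TCP position; "tcp_rot": TCP orientation; "force": force on the tool from outside, world axes, zero at the start; "moment": the same for the moment, N m; "opening": opening from 0.0 (shut) to 1.0 (fully open).
Only numpy, scipy, OpenCV 4.12 (cv2) and the standard library are available. Lean on these libraries where they do the work, as an engineer would, in place of code of your own. Each camera call takes 0.05 s, during which the arm holds its last target. There are 200 camera calls.

## Working session

There is one attempt and no reset: what is moved stays moved. The work goes in short steps, Python scripts to look and compute and a shell command to move; the robot and the scene stay as the last step left them, time stands still between calls to the robot, and variables do not carry over. Pictures are saved under pics/ and viewed, about 8 in all and at most 12, crops included, and the job is handed in when it is done.

```bash
ls; mkdir -p pics
python3 - <<'E'
from rig import bot, vision
import cv2,numpy as np
print(bot.hold_point_z, bot.read_state())
for n in("scene","top"):
    p,d=vision.capture(n); m=vision.camera_model(n)
    print(n,m)
    np.savez("cap0_%s.npz"%n,p=p,d=d,K=m["intrinsics"],T=m["camera_from_world"])
    cv2.imwrite(f"pics/{n}0.png",p[:,:,::-1])
a=[cv2.imread(f"pics/{n}0.png") for n in("scene","top")]
E
```

```text
pics
0.0187 {'time_s': 0.0, 'joint_positions': array([-7.46868564e+01,  3.02786447e+01,  8.21550019e+01, -2.81219159e-05,
        6.76892709e+01, -1.02277179e+01]), 'qvel': array([-0.0173253 ,  0.00373601,  0.02945057,  0.03706056, -0.08570006,
       -0.12944522]), 'tau': array([ 5.84028803e-04, -4.40039957e+01, -1.76591957e+01,  6.32832572e-02,
        5.82221069e-02, -1.64950793e-04]), 'position': array([ 0.26930076, -0.56320741,  0.22158276]), 'tcp_rot': array([[ 9.02278055e-01,  4.31154252e-01, -5.67003353e-04],
       [ 4.31154457e-01, -9.02275763e-01,  2.06902934e-03],
       [ 3.80477413e-04, -2.11130579e-03, -9.99997699e-01]]), 'force': array([-0.00621311,  0.2237616 , -0.13061278]), 'moment': array([0.03883946, 0.03514438, 0.0101126 ]), 'opening': 0.9989579818995188}
scene {'intrinsics': array([[460.61162412,   0.        , 256.64494422],
       [  0.        , 460.61162412, 194.69204948],
       [  0.        ,   0.        ,   1.        ]]), 'camera_from_world': array([[ 0.34314162,  0.93904549, -0.02115172, -0.20582437],
       [ 0.54035814, -0.21577446, -0.81329851, -0.26528629],
       [-0.7682883 ,  0.26764706, -0.58146207,  1.40845657],
       [ 0.        ,  0.        ,  0.        ,  1.        ]])}
top {'intrinsics': array([[429.44408674,   0.        , 253.96859795],
       [  0.        , 429.44408674, 191.19782899],
       [  0.        ,   0.        ,   1.        ]]), 'camera_from_world': array([[ 2.96639206e-03, -9.99992755e-01, -2.38533559e-03,
         5.40220608e-04],
       [-9.95853297e-01, -2.73720663e-03, -9.09324917e-02,
         6.17576337e-01],
       [ 9.09253038e-02,  2.64518574e-03, -9.95854202e-01,
         8.97112895e-01],
       [ 0.00000000e+00,  0.00000000e+00,  0.00000000e+00,
         1.00000000e+00]])}
```

View pics/scene0.png

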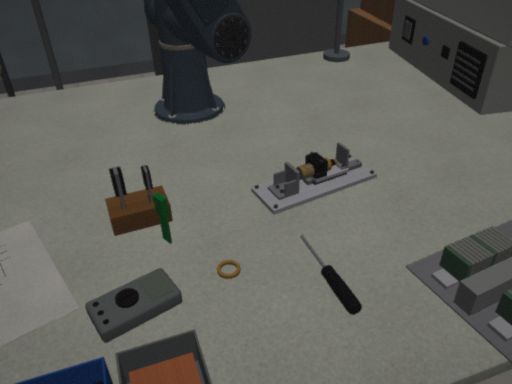

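View pics/top0.png

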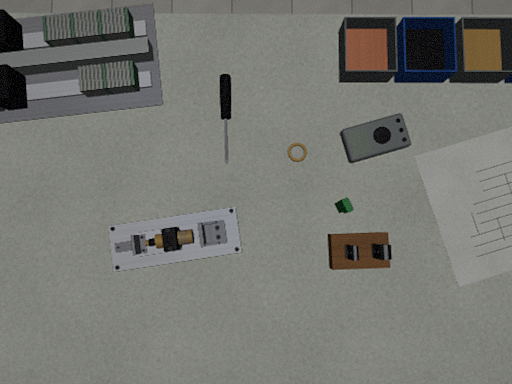

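The scene view shows the block with two black-handled gauges at about (118,180) and (147,178), the green look-alike at (162,215), and the stand at (315,175). In the top view the gauges are at (383,252) and (352,253), the green one is at (344,205), and the stand runs from (110,250) to (240,230) with its target at (212,233). Next I'll enlarge both areas.

Run:
```python
import cv2,numpy as np
s=cv2.imread("pics/scene0.png");t=cv2.imread("pics/top0.png")
r=lambda im,x,y,w,h:cv2.resize(im[y:y+h,x:x+w],(400,300),interpolation=cv2.INTER_CUBIC)
o=np.vstack([np.hstack([r(s,95,155,100,75),r(t,310,195,100,75)]),np.hstack([r(s,250,135,132,99),r(t,108,190,136,102)])])
o=np.clip(o.astype(float)*1.6,0,255).astype(np.uint8)
cv2.imwrite("pics/crop0.png",o)
```

```text
(no output)
```

View pics/crop0.png

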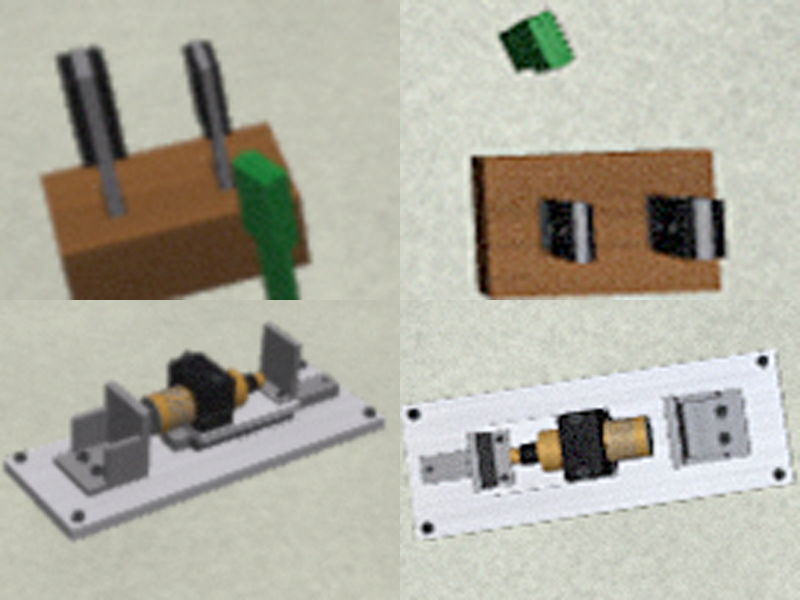

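Candidates for the gauge: scene (118,180) / top (383,252) has a taller, thicker handle, so it is the thick gauge. Scene (147,178) / top (352,253) has a shorter, thinner handle, so it is the thin gauge and my target. The green one at scene (162,215) / top (344,205) is the look-alike and I'll leave it alone. Next step is to measure everything.

```bash
cat > h.py <<'E'
import cv2,numpy as np
from rig import bot,vision
def ray(n,uv):
    m=vision.camera_model(n);K,T=m["intrinsics"],m["camera_from_world"];R,t=T[:3,:3],T[:3,3]
    d=np.c_[np.atleast_2d(uv),np.ones(len(np.atleast_2d(uv)))]@np.linalg.inv(K).T@R
    return -R.T@t,d
def onz(n,uv,z):
    c,d=ray(n,uv); return c+d*((z-c[2])/d[:,2])[:,None]
def proj(n,P):
    m=vision.camera_model(n);q=np.atleast_2d(P)@m["camera_from_world"][:3,:3].T+m["camera_from_world"][:3,3]
    q=q@m["intrinsics"].T; return q[:,:2]/q[:,2:]
def cloud(n,d):
    m=vision.camera_model(n);K,T=m["intrinsics"],m["camera_from_world"]
    v,u=np.indices(d.shape);p=np.dstack([(u-K[0,2])/K[0,0]*d,(v-K[1,2])/K[1,1]*d,d])
    return (p-T[:3,3])@T[:3,:3]
def rect(mask,n,z):
    cs,_=cv2.findContours(mask.astype(np.uint8),cv2.RETR_EXTERNAL,cv2.CHAIN_APPROX_NONE)
    c=max(cs,key=cv2.contourArea);P=onz(n,c[:,0,:].astype(float),z)[:,:2]
    return cv2.minAreaRect((P*1000).astype(np.float32)),c
E
python3 - <<'E'
from h import *
t=np.load("cap0_top.npz");s=np.load("cap0_scene.npz")
P=cloud("top",t["d"]);S=cloud("scene",s["d"])
p=t["p"].astype(int);h=cv2.cvtColor(t["p"],cv2.COLOR_RGB2HSV).astype(int)
def box(u0,v0,u1,v1):
    m=np.zeros(p.shape[:2],bool);m[v0:v1,u0:u1]=1;return m
print("table z",np.median(P[300:340,50:400,2]),"plate z",np.median(P[215:222,150:190,2]),"block",np.median(P[240:262,335:342,2]))
z=P[:,:,2]
# stand plate
m=cv2.morphologyEx((box(100,195,250,280)&(z>.006)).astype(np.uint8),cv2.MORPH_OPEN,np.ones((3,3)))
print("stand depth",rect(m,"top",.012)[0])
g=box(100,195,250,280)&(p.min(2)>0)
gr=cv2.cvtColor(t["p"],cv2.COLOR_RGB2GRAY)
print("gray table/plate",gr[290,170],gr[217,150:190].mean(), p[290,170],p[217,170])
# screws: dark blobs at the corners
for u,v in((113,229),(117,267),(231,211),(236,249)):
    w=255.-gr[v-4:v+5,u-4:u+5];w=np.clip(w-np.percentile(w,60)-15,0,None)
    vv,uu=np.indices(w.shape);c=np.array([(w*uu).sum(),(w*vv).sum()])/w.sum()+[u-4,v-4]
    print("screw",c,onz("top",c,.012)[0])
# block
m=box(320,225,400,275)&(h[:,:,1]>90)&(h[:,:,0]<20)
r,c=rect(m,"top",.044);print("block",r,c[:,0].min(0),c[:,0].max(0))
# heights of things
for n,b in(("thin",box(342,240,360,265)),("thick",box(370,240,393,265)),("green",box(333,195,356,216))):
    q=P[b];print(n,"top z",np.percentile(q[:,2],[90,99,100]))
    tz=np.percentile(q[:,2],99.5);k=q[q[:,2]>tz-.006];print("  xy range",k[:,:2].min(0),k[:,:2].max(0),k[:,:2].mean(0),len(k), cv2.minAreaRect((k[:,:2]*1000).astype(np.float32)))
E
```

```text
table z 0.0014251139449433102 plate z 0.012417520117456459 block 0.044866213034532365
stand depth ((514.7960205078125, 175.6031951904297), (99.9917984008789, 280.2419738769531), 8.800809860229492)
gray table/plate 123 137.875 [121 125 116] [148 148 153]
screw [112.12865497 228.34085213] [0.53700824 0.31086358 0.012     ]
screw [116.87568556 267.16727605] [0.4535293  0.29784845 0.012     ]
screw [230.81501057 210.25581395] [0.57711689 0.05278441 0.012     ]
screw [236.42031873 248.98505976] [0.49326171 0.03998232 0.012     ]
block ((492.4072265625, -216.48220825195312), (72.93795776367188, 124.99788665771484), 2.1326498985290527) [328 233] [389 269]
thin top z [0.11736977 0.11990205 0.94955269]
  xy range [ 0.47736238 -0.1983937 ] [ 5.33443567e-01 -1.42379494e-04] [ 0.49097246 -0.18889919] 97 ((504.6224060058594, -98.86625671386719), (203.79132080078125, 27.880781173706055), 81.51578521728516)
thick top z [0.12749612 0.13023783 0.94955269]
  xy range [ 0.48009054 -0.25702469] [ 5.33443567e-01 -1.42379494e-04] [ 0.49379919 -0.24311966] 156 ((505.8197937011719, -127.98944091796875), (260.099853515625, 27.92584800720215), 83.93573760986328)
green top z [0.10904493 0.11130369 0.11231603]
  xy range [ 0.56978427 -0.1900433 ] [ 0.59744619 -0.1686373 ] [ 0.58382381 -0.17979438] 98 ((583.9270629882812, -179.83096313476562), (26.9800968170166, 13.41938304901123), 27.230064392089844)
```

```bash
python3 - <<'E'
from h import *
for n in("top","scene"):
    c=np.load(f"cap0_{n}.npz");P=cloud(n,c["d"])
    for nm,x0,zt in(("thin",(.491,-.189),.116),("thick",(.494,-.243),.126)):
        m=(abs(P[:,:,0]-x0[0])<.03)&(abs(P[:,:,1]-x0[1])<.022)&(P[:,:,2]>zt-.004)&(P[:,:,2]<zt+.012)
        q=P[m];print(n,nm,m.sum(),"z",q[:,2].mean(),q.mean(0),cv2.minAreaRect((q[:,:2]*1000).astype(np.float32)))
        vu=np.argwhere(m);print("  px",vu.min(0)[::-1],vu.max(0)[::-1],"centre at known z",onz(n,vu.mean(0)[::-1],zt)[0])
    m=(abs(P[:,:,0]-.492)<.06)&(abs(P[:,:,1]+.216)<.075)&(abs(P[:,:,2]-.044)<.006)
    q=P[m];print(n,"block top",cv2.minAreaRect((q[:,:2]*1000).astype(np.float32)),q.mean(0))
    # target & clamp tops, thumb plate in stand frame
    a=np.radians(8.8);ex=np.array([np.cos(a),np.sin(a)]);ey=np.array([-ex[1],ex[0]]);o=np.array([.515,.1755])
    L=(P[:,:,:2]-o);X=L@ex;Y=L@ey;Z=P[:,:,2]
    for nm,sel in(("plate",(Z>.009)&(Z<.016)&(abs(X)<.06)&(abs(Y)<.16)),("target",(Z>.063)&(Z<.074)&(abs(X)<.03)&(Y<-.05)&(Y>-.1)),("clamp",(Z>.066)&(Z<.079)&(abs(X)<.03)&(abs(Y)<.04)),("thumb",(Z>.075)&(Z<.087)&(abs(X)<.03)&(Y>.04)),("barrel",(Z>.052)&(Z<.064)&(abs(X)<.01)&(Y<0)&(Y>-.06)),):
        if sel.sum(): print(n,nm,sel.sum(),"X",np.percentile(X[sel],[1,50,99]).round(4),"Y",np.percentile(Y[sel],[1,50,99]).round(4),"Z",np.median(Z[sel]).round(4))
E
python3 - <<'E'
import cv2,numpy as np
t=cv2.imread("pics/top0.png");print(cv2.cvtColor(t,cv2.COLOR_BGR2GRAY)[242:266,342:396])
E
```

```text
top thin 111 z 0.11675666913765248 [ 0.49118031 -0.19027468  0.11675667] ((490.8299255371094, -190.84739685058594), (27.248506546020508, 13.734392166137695), 3.9330244064331055)
  px [350 246] [358 260] centre at known z [ 0.49113231 -0.19045075  0.116     ]
top thick 176 z 0.1268380141853994 [ 0.49331416 -0.24602343  0.12683801] ((493.3259582519531, -246.1723175048828), (21.882322311401367, 26.61158561706543), 89.6675796508789)
  px [379 245] [390 259] centre at known z [ 0.49326501 -0.24627523  0.126     ]
top block top ((491.69110107421875, -218.47491455078125), (74.13985443115234, 120.94963836669922), 2.2375295162200928) [ 0.49223414 -0.21318736  0.04485578]
top plate 3518 X [-0.0496 -0.0027  0.0491] Y [-0.138  -0.0091  0.1378] Z 0.0133
top target 103 X [-0.0237  0.0004  0.0238] Y [-0.0679 -0.0643 -0.06  ] Z 0.0693
top clamp 350 X [-0.0233 -0.0002  0.0232] Y [-0.015  -0.0012  0.0142] Z 0.073
top thumb 74 X [-0.0189 -0.0003  0.0195] Y [0.0688 0.0712 0.0754] Z 0.0804
top barrel 143 X [-0.0097 -0.0002  0.0096] Y [-0.045  -0.0304 -0.0147] Z 0.0601
scene thin 65 z 0.11630060783093699 
[... 533 characters left out ...]
7070312), (77.89744567871094, 119.77511596679688), 2.401010513305664) [ 0.49780455 -0.23080812  0.04430869]
scene plate 1652 X [-0.0461  0.028   0.0512] Y [-0.1428 -0.0347  0.1334] Z 0.0127
scene target 77 X [-0.0241  0.004   0.026 ] Y [-0.0719 -0.069  -0.0629] Z 0.068
scene clamp 192 X [-0.0213  0.0039  0.0253] Y [-0.0194 -0.0063  0.0102] Z 0.0719
scene thumb 65 X [-0.0296 -0.0034  0.0207] Y [0.0643 0.0677 0.676 ] Z 0.0798
scene barrel 90 X [-0.0081  0.0029  0.0099] Y [-0.0486 -0.0337 -0.0169] Z 0.0593
[[ 60  67  62 ... 128 124 127]
 [ 62  69  62 ... 127 127 126]
 [ 63  68  60 ... 129 130 127]
 ...
 [ 63  73  70 ... 127 130 135]
 [ 67  67  71 ... 128 128 126]
 [ 66  65  68 ... 129 124 129]]
```

```bash
cat >> h.py <<'E'
def go(x,y,z,yaw):  # yaw: world angle (deg) wanted for the tool's y axis, mod 180
    s=bot.read_state();R=s["tcp_rot"];d=R.T@(np.array([x,y,z])-s["position"])*1000
    a=np.degrees(np.arctan2(R[1,1],R[0,1]));r=(yaw-a+90)%180-90
    print("shift mm",d.round(2),"roll rad",round(-np.radians(r),4),"| t",round(s["time_s"],2),"pos",s["position"].round(4),"yaw",round(a,2),"F",s["force"].round(2),"M",s["moment"].round(3),"open",round(s["opening"]*87,1),"tilt",R[:2,2].round(4))
E
python3 -c "
from h import *
go(.493,-.192,.22,2.4)"
```

```text
shift mm [ 361.91 -238.53    2.24] roll rad -1.1669 | t 0.1 pos [ 0.2693 -0.5633  0.2217] yaw -64.46 F [-0.22  0.04  0.04] M [-0.06   0.032 -0.015] open 87.3 tilt [-0.0006  0.0019]
```

```bash
python3 -m inch '[[60,45,-30,0,-0.14],[60,90,-60,0,-0.28],[60,135,-90,0,-0.42],[60,180,-120,0,-0.56],[60,225,-150,0,-0.70],[60,270,-180,0,-0.84],[60,315,-210,0,-0.98],[60,362,-238.5,2,-1.1]]'; python3 -c "
from h import *
go(.493,-.192,.15,2.4)"
```

```text
time_s: 0.9
position: [0.4754, -0.2187, 0.2209]
tcp_rot: [[0.02, 1.0, -0.001], [1.0, -0.02, 0.002], [0.002, -0.001, -1.0]]
force: [1.3, -0.1, 0.4]
opening: 0.692
shift mm [26.86 17.14 70.94] roll rad -0.0618 | t 0.9 pos [ 0.4754 -0.2187  0.2209] yaw -1.14 F [ 1.29 -0.15  0.4 ] M [-0.012 -0.151 -0.011] open 60.2 tilt [-0.0008  0.0021]
```

```bash
python3 -m inch '[[60,14,9,10,-0.062],[60,27,17,30,-0.062],[60,27,17,50,-0.062],[60,27,17,70,-0.062],[60,27,17,71,-0.062],[60,27,17,71,-0.062],[60,27,17,71,-0.062]]'; python3 -c "
from h import *
go(.493,-.192,.0763,2.4)
a=[]
for n in('top','scene'):
    p,d=vision.capture(n);u,v=proj(n,[.493,-.192,.13])[0].astype(int);a.append(cv2.resize(p[max(v-50,0):v+50,u-67:u+67],(400,300),interpolation=cv2.INTER_CUBIC)[:,:,::-1])
cv2.imwrite('pics/c1.png',np.clip(np.hstack(a)*1.6,0,255))"
```

```text
time_s: 1.6
position: [0.4934, -0.1924, 0.1507]
tcp_rot: [[-0.042, 0.999, 0.0], [0.999, 0.042, 0.001], [0.001, 0.001, -1.0]]
force: [-0.6, 0.1, 0.1]
opening: 0.693
shift mm [ 0.33 -0.39 74.45] roll rad -0.0002 | t 1.6 pos [ 0.4934 -0.1924  0.1507] yaw 2.39 F [-0.62  0.14  0.11] M [-0.014 -0.07   0.041] open 60.3 tilt [0.0005 0.0013][ WARN:0@0.835] global loadsave.cpp:1063 imwrite_ Unsupported depth image for selected encoder is fallbacked to CV_8U.
```

View pics/c1.png

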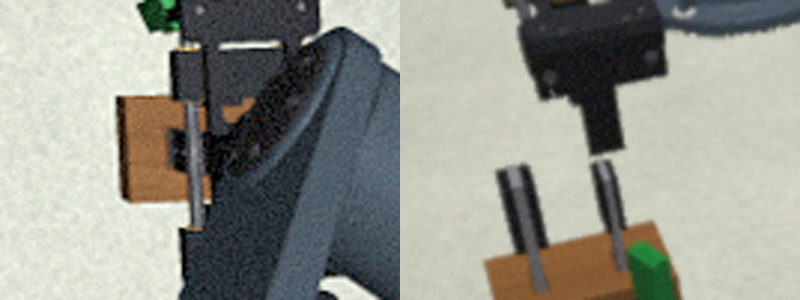

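```bash
python3 -c "
from h import *
p,d=vision.capture('scene');P=cloud('scene',d)
m=(abs(P[:,:,0]-.535)<.025)&(abs(P[:,:,1]+.192)<.03)&(abs(P[:,:,2]-.165)<.012)
q=P[m];print('finger',m.sum(),np.percentile(q,[2,50,98],axis=0).round(4))
m=(abs(P[:,:,0]-.493)<.03)&(abs(P[:,:,1]+.192)<.025)&(abs(P[:,:,2]-.1)<.012)
q=P[m];print('handle',m.sum(),np.percentile(q,[2,50,98],axis=0).round(4))
"
```

```text
finger 135 [[ 0.5291 -0.2022  0.1537]
 [ 0.532  -0.1916  0.1645]
 [ 0.5343 -0.1811  0.1764]]
handle 87 [[ 0.4847 -0.2012  0.0884]
 [ 0.505  -0.1944  0.0999]
 [ 0.5084 -0.187   0.1109]]
```

```bash
python3 -m inch '[[60,-0.7,-0.4,20,0],[60,-0.7,-0.4,40,0],[60,-0.7,-0.4,60,0],[60,-0.7,-0.4,74.5,0],[60,-0.7,-0.4,74.5,0],[60,-0.7,-0.4,74.5,0]]'; python3 -c "
from h import *
go(.493,-.1933,.0763,2.4)"
```

```text
time_s: 2.35
position: [0.4934, -0.1934, 0.0769]
tcp_rot: [[-0.041, 0.999, 0.001], [0.999, 0.041, 0.001], [0.001, 0.001, -1.0]]
force: [-0.9, 0.3, -0.7]
opening: 0.689
shift mm [ 0.07 -0.36  0.63] roll rad -0.0004 | t 2.35 pos [ 0.4934 -0.1934  0.0769] yaw 2.38 F [-0.94  0.3  -0.68] M [-0.075 -0.107  0.034] open 59.9 tilt [0.0015 0.0006]
```

```bash
python3 -m inch '[[30,0,0,0,0],[30,0,0,0,0],[30,0,0,0,0],[27,0,0,0,0],[24,0,0,0,0],[20,0,0,0,0],[20,0,0,0,0],[20,0,0,0,0]]'; python3 -c "
from h import *
go(.493,-.1933,.0763,2.4)"
```

```text
time_s: 3.15
position: [0.4935, -0.1934, 0.0771]
tcp_rot: [[-0.042, 0.999, 0.002], [0.999, 0.042, 0.001], [0.0, 0.002, -1.0]]
force: [-0.2, 0.2, 2.9]
opening: 0.322
shift mm [ 0.11 -0.46  0.8 ] roll rad -0.0004 | t 3.15 pos [ 0.4935 -0.1934  0.0771] yaw 2.38 F [-0.19  0.18  2.94] M [ 0.047 -0.015 -0.033] open 28.0 tilt [0.0016 0.0005]
```

```bash
python3 -m inch '[[20,0,0,-5,0],[20,0,0,-15,0],[20,0,0,-30,0],[20,0,0,-45,0],[20,0,0,-65,0],[20,0,0,-90,0],[20,0,0,-90,0]]'; python3 -c "
from h import *
go(.526,.1183,.167,8.8)"
```

```text
time_s: 3.85
position: [0.4954, -0.1947, 0.1706]
tcp_rot: [[-0.042, 0.999, 0.008], [0.999, 0.042, -0.004], [-0.004, 0.008, -1.0]]
force: [0.1, 0.9, -1.1]
opening: 0.32
shift mm [311.44  43.62   2.66] roll rad -0.1119 | t 3.85 pos [ 0.4954 -0.1947  0.1706] yaw 2.39 F [ 0.11  0.91 -1.13] M [-0.019 -0.14   0.027] open 27.8 tilt [ 0.008  -0.0037]
```

```bash
python3 -m inch '[[20,45,6,0,-0.015],[20,90,12.5,0,-0.03],[20,135,19,0,-0.045],[20,180,25,0,-0.06],[20,225,31,0,-0.075],[20,260,36.5,0,-0.09],[20,290,40.5,0,-0.105],[20,290,40.5,0,-0.112]]'; python3 -c "
from h import *
go(.526,.1183,.167,8.8)"
```

```text
time_s: 4.65
position: [0.5231, 0.1002, 0.1692]
tcp_rot: [[-0.158, 0.987, 0.007], [0.987, 0.158, -0.003], [-0.004, 0.007, -1.0]]
force: [-0.0, -0.2, -1.2]
opening: 0.323
shift mm [17.42  5.72  2.13] roll rad 0.0051 | t 4.65 pos [0.5231 0.1002 0.1692] yaw 9.09 F [-0.   -0.23 -1.17] M [-0.014 -0.127 -0.051] open 28.1 tilt [ 0.0073 -0.0026]
```

```bash
python3 -m inch '[[20,9,3,5,0.005],[20,17.4,5.7,12,0.005],[20,17.4,5.7,18,0.005],[20,17.4,5.7,18,0.005],[20,17.4,5.7,18,0.005]]'; python3 -c "
from h import *
go(.526,.1183,.0811,8.8)
p,d=vision.capture('scene');np.savez('c2.npz',p=p,d=d);P=cloud('scene',d)
a=np.radians(8.8);ex=np.array([np.cos(a),np.sin(a)]);ey=np.array([-ex[1],ex[0]]);o=np.array([.515,.1755])
L=P[:,:,:2]-o;X=L@ex;Y=L@ey;Z=P[:,:,2]
for nm,z0,z1 in(('blade',.095,.125),('handle',.14,.165),('finger',.17,.19)):
    m=(abs(X)<.06)&(abs(Y+.058)<.03)&(Z>z0)&(Z<z1);q=np.c_[X[m],Y[m]];print(nm,m.sum(),np.percentile(q,[2,50,98],axis=0).round(4).tolist())
u,v=proj('scene',[.526,.118,.1])[0].astype(int)
cv2.imwrite('pics/c2.png',cv2.convertScaleAbs(cv2.resize(p[v-60:v+60,u-70:u+90],(800,600),interpolation=cv2.INTER_CUBIC)[:,:,::-1],alpha=1.6))"
```

```text
time_s: 5.15
position: [0.5259, 0.1175, 0.1507]
tcp_rot: [[-0.152, 0.988, 0.006], [0.988, 0.152, -0.003], [-0.004, 0.006, -1.0]]
force: [-0.7, -0.5, -1.3]
opening: 0.32
shift mm [ 1.02 -0.21 69.56] roll rad -0.0009 | t 5.15 pos [0.5259 0.1175 0.1507] yaw 8.75 F [-0.71 -0.5  -1.33] M [-0.037 -0.109 -0.037] open 27.9 tilt [ 0.0062 -0.0028]
blade 97 [[-0.0099, -0.0638], [0.0058, -0.0616], [0.0151, -0.0575]]
handle 145 [[-0.0204, -0.0708], [0.0071, -0.0657], [0.0253, -0.0506]]
finger 194 [[-0.0218, -0.0714], [0.0089, -0.0664], [0.0283, -0.0503]]
```

View pics/c2.png

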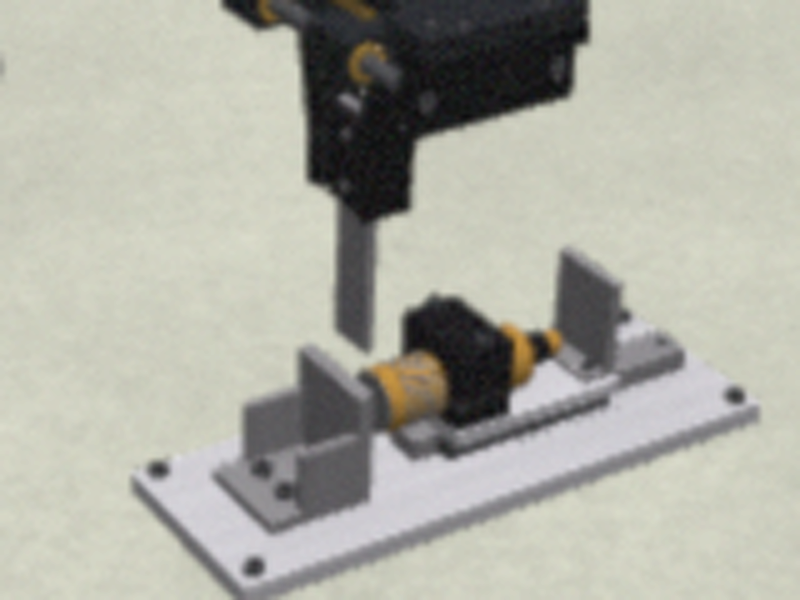

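The crop shows the blade (355,270) held upright and clear, lined up above the gap between the target (335,400) and the sensor face (370,395). The blade reads about 1–2 mm too close to the target side, so I'll shift it +y while lowering.

```bash
python3 -m inch '[[20,1.8,-0.2,5,0],[20,1.8,-0.2,15,0],[20,1.8,-0.2,25,0],[20,1.8,-0.2,35,0],[20,1.8,-0.2,45,0],[20,1.8,-0.2,55,0],[20,1.8,-0.2,62,0],[20,1.8,-0.2,62,0]]'; python3 -c "
from h import *
go(.526,.1191,.0811,8.8)"
```

```text
time_s: 6.0
position: [0.5253, 0.1191, 0.0877]
tcp_rot: [[-0.152, 0.988, 0.004], [0.988, 0.152, -0.003], [-0.003, 0.004, -1.0]]
force: [0.4, 0.0, 0.2]
opening: 0.319
shift mm [-0.1   0.67  6.56] roll rad -0.001 | t 6.0 pos [0.5253 0.1191 0.0877] yaw 8.74 F [0.41 0.   0.22] M [-0.033 -0.132  0.019] open 27.8 tilt [ 0.0044 -0.0028]
```

```bash
python3 -m inch '[[20,0,0.3,3,0],[20,0,0.3,4.5,0],[20,0,0.3,5.5,0],[20,0,0.3,6,0],[20,0,0.3,6,0],[20,0,0.3,6,0]]'; python3 -c "
from h import *
go(.526,.1191,.0811,8.8)"
```

```text
time_s: 6.6
position: [0.5257, 0.1191, 0.0818]
tcp_rot: [[-0.152, 0.988, 0.005], [0.988, 0.152, -0.003], [-0.003, 0.004, -1.0]]
force: [-0.9, 0.4, -1.4]
opening: 0.323
shift mm [-0.07  0.24  0.74] roll rad -0.001 | t 6.6 pos [0.5257 0.1191 0.0818] yaw 8.74 F [-0.87  0.36 -1.39] M [-0.049 -0.135 -0.005] open 28.1 tilt [ 0.0048 -0.0028]
```

```bash
python3 -m inch '[[20,0,0,0.3,0],[20,0,0,0.6,0],[20,0,0,0.9,0],[20,0,0,0.9,0]]'; python3 -c "
from h import *
go(.526,.1191,.0811,8.8)"
```

```text
time_s: 7.0
position: [0.5258, 0.1191, 0.0811]
tcp_rot: [[-0.152, 0.988, 0.005], [0.988, 0.152, -0.003], [-0.004, 0.005, -1.0]]
force: [0.6, -0.8, 0.2]
opening: 0.324
shift mm [-0.07  0.15  0.04] roll rad -0.001 | t 7.0 pos [0.5258 0.1191 0.0811] yaw 8.74 F [ 0.64 -0.78  0.25] M [-0.03  -0.049 -0.039] open 28.2 tilt [ 0.0051 -0.0028]
```

```bash
python3 -m inch '[[20,0,0,0.3,0],[20,0,0,0.4,0],[20,0,0,0.4,0]]'; python3 -c "
from h import *
go(.526,.1191,.0811,8.8)"
```

```text
time_s: 7.3
position: [0.5259, 0.1191, 0.0811]
tcp_rot: [[-0.152, 0.988, 0.005], [0.988, 0.152, -0.003], [-0.004, 0.005, -1.0]]
force: [-1.2, 0.1, 4.6]
opening: 0.32
shift mm [-0.06  0.12 -0.02] roll rad -0.0009 | t 7.3 pos [0.5259 0.1191 0.0811] yaw 8.75 F [-1.24  0.09  4.64] M [0.007 0.205 0.002] open 27.8 tilt [ 0.0052 -0.0028]
```

```bash
python3 -m inch '[[30,0,0,0,0],[33,0,0,0,0],[40,0,0,0,0],[60,0,0,0,0],[60,0,0,0,0],[60,0,0,0,0]]'; python3 -c "
from h import *
go(.526,.1191,.0811,8.8)
p,d=vision.capture('scene')
u,v=proj('scene',[.526,.118,.08])[0].astype(int)
cv2.imwrite('pics/c3.png',cv2.convertScaleAbs(cv2.resize(p[v-60:v+60,u-70:u+90],(800,600),interpolation=cv2.INTER_CUBIC)[:,:,::-1],alpha=1.6))"
```

```text
time_s: 7.9
position: [0.5259, 0.1191, 0.081]
tcp_rot: [[-0.152, 0.988, 0.005], [0.988, 0.152, -0.003], [-0.004, 0.005, -1.0]]
force: [-0.3, 0.1, 0.3]
opening: 0.634
shift mm [-0.06  0.13 -0.11] roll rad -0.001 | t 7.9 pos [0.5259 0.1191 0.081 ] yaw 8.74 F [-0.33  0.11  0.32] M [-0.012 -0.116  0.026] open 55.2 tilt [ 0.0051 -0.0028]
```

View pics/c3.png

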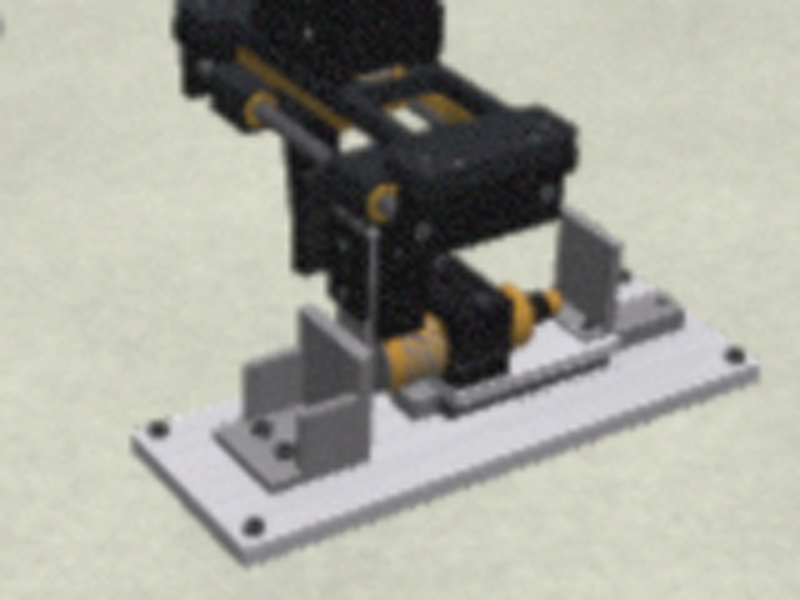

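The blade stands free in the gap at (373,300), upright between the target (335,370) and the sensor (375,365), with the fingers open around the handle. Next I'll back off upward.

```bash
python3 -m inch '[[60,0,0,-5,0],[60,0,0,-20,0],[60,0,0,-45,0],[60,0,0,-70,0],[60,0,0,-85,0],[60,0,0,-90,0],[60,0,0,-90,0],[60,0,0,-90,0]]'; python3 -c "
from h import *
go(.5014,.2764,.15,8.8)"
```

```text
time_s: 8.75
position: [0.5248, 0.1194, 0.1704]
tcp_rot: [[-0.152, 0.988, 0.004], [0.988, 0.152, -0.003], [-0.003, 0.003, -1.0]]
force: [-0.5, -0.0, -0.6]
opening: 0.683
shift mm [158.85   0.65  19.91] roll rad -0.001 | t 8.75 pos [0.5248 0.1194 0.1704] yaw 8.75 F [-0.49 -0.02 -0.56] M [-0.017 -0.104  0.026] open 59.5 tilt [ 0.0039 -0.0028]
```

```bash
python3 -m inch '[[0,25,0.6,0,0],[0,65,0.6,0,0],[0,105,0.6,0,0],[0,140,0.6,5,0],[0,155,0.6,15,0],[0,159,0.6,35,0],[0,159,0.6,60,0],[0,159,0.6,70,0]]'; python3 -c "
from h import *
go(.5014,.2764,.045,8.8)
p,d=vision.capture('scene');P=cloud('scene',d)
a=np.radians(8.8);ex=np.array([np.cos(a),np.sin(a)]);ey=np.array([-ex[1],ex[0]]);o=np.array([.515,.1755])
L=P[:,:,:2]-o;X=L@ex;Y=L@ey;Z=P[:,:,2]
for nm,z0,z1,y0,y1 in(('handle',.085,.13,-.1,-.03),('thumb',.05,.083,.05,.085),('finger',.11,.14,.05,.16)):
    m=(abs(X)<.05)&(Y>y0)&(Y<y1)&(Z>z0)&(Z<z1);q=np.c_[X[m],Y[m],Z[m]];print(nm,m.sum(),np.percentile(q,[2,50,98],axis=0).round(4).tolist())
u,v=proj('scene',[.526,.138,.08])[0].astype(int)
cv2.imwrite('pics/c4.png',cv2.convertScaleAbs(cv2.resize(p[v-60:v+60,u-70:u+90],(800,600),interpolation=cv2.INTER_CUBIC)[:,:,::-1],alpha=1.6))"
```

```text
time_s: 9.55
position: [0.4992, 0.2754, 0.0966]
tcp_rot: [[-0.152, 0.988, -0.002], [0.988, 0.152, -0.005], [-0.005, -0.003, -1.0]]
force: [-0.6, -1.2, -0.1]
opening: 0.059
shift mm [ 0.95  2.44 51.55] roll rad -0.0006 | t 9.55 pos [0.4992 0.2754 0.0966] yaw 8.77 F [-0.65 -1.18 -0.12] M [ 0.007 -0.09   0.018] open 5.2 tilt [-0.0022 -0.0052]
handle 216 [[-0.0115, -0.0661, 0.086], [0.0089, -0.0635, 0.1073], [0.017, -0.0518, 0.1222]]
thumb 172 [[-0.0192, 0.0637, 0.0514], [0.0038, 0.0663, 0.0675], [0.0205, 0.0717, 0.0817]]
finger 179 [[-0.0138, 0.0881, 0.1105], [0.0085, 0.0924, 0.1258], [0.0149, 0.1101, 0.1396]]
```

View pics/c4.png

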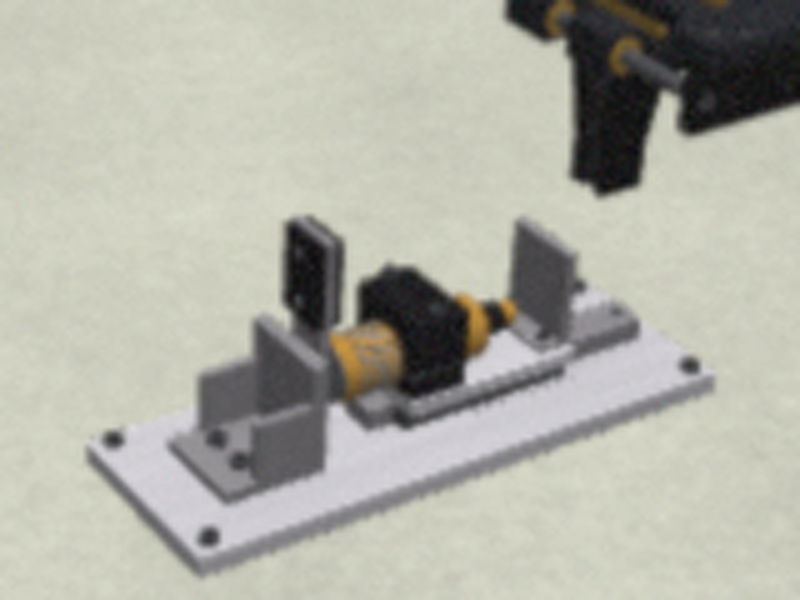

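The gauge stands upright on its own in the gap (handle at (313,275)). The gripper is behind the thumb plate (543,280), about 16 mm clear. Next I'll lower it.

```bash
python3 -m inch '[[0,1,2.2,12,0],[0,1,2.2,28,0],[0,1,2.2,42,0],[0,1,2.2,50,0],[0,1,2.2,51.5,0],[0,1,2.2,51.5,0],[0,1,2.2,51.5,0]]'; python3 -c "
from h import *
go(.5014,.2764,.045,8.8)"
```

```text
time_s: 10.3
position: [0.5014, 0.2763, 0.045]
tcp_rot: [[-0.152, 0.988, -0.002], [0.988, 0.152, -0.005], [-0.005, -0.003, -1.0]]
force: [-0.5, 0.3, 0.9]
opening: 0.002
shift mm [ 0.15 -0.01  0.01] roll rad -0.0012 | t 10.3 pos [0.5014 0.2763 0.045 ] yaw 8.73 F [-0.51  0.26  0.87] M [ 0.022 -0.107 -0.059] open 0.2 tilt [-0.0021 -0.0051]
```

Approach the thumb plate at a moderate pace, in small steps near it.

```bash
python3 -m inch '[[0,-5,0,0,0],[0,-9,0,0,0],[0,-12,0,0,0],[0,-13.5,0,0,0],[0,-15,0,0,0],[0,-15,0,0,0]]'; python3 -c "
from h import *
go(.5014,.2764,.045,8.8)"
```

```text
time_s: 10.9
position: [0.5037, 0.2612, 0.0451]
tcp_rot: [[-0.151, 0.988, -0.002], [0.988, 0.151, -0.005], [-0.005, -0.003, -1.0]]
force: [0.1, 0.1, 0.7]
opening: 0.005
shift mm [ 1.538e+01 -1.000e-02  2.000e-02] roll rad -0.0015 | t 10.9 pos [0.5037 0.2612 0.0451] yaw 8.71 F [0.07 0.08 0.66] M [-0.    -0.081  0.014] open 0.5 tilt [-0.0022 -0.0051]
```

```bash
python3 -m inch '[[0,-0.8,0,0,0],[0,-1.6,0,0,0],[0,-2.4,0,0,0],[0,-3.2,0,0,0],[0,-4,0,0,0]]'; python3 -c "
from h import *
go(.5014,.2764,.045,8.8)"
```

```text
time_s: 11.4
position: [0.5041, 0.2584, 0.0451]
tcp_rot: [[-0.15, 0.989, -0.002], [0.989, 0.15, -0.003], [-0.003, -0.003, -1.0]]
force: [-1.8, 5.9, -0.1]
opening: 0.006
shift mm [1.824e+01 1.000e-02 6.000e-02] roll rad -0.0026 | t 11.4 pos [0.5041 0.2584 0.0451] yaw 8.65 F [-1.81  5.87 -0.1 ] M [ 1.062  0.087 -0.01 ] open 0.6 tilt [-0.0023 -0.0031]
```

```bash
python3 -m inch '[[0,-1.5,0,0,0],[0,-2.2,0,0,0],[0,-2.9,0,0,0],[0,-3.6,0,0,0],[0,-4.3,0,0,0],[0,-5,0,0,0],[0,-5.7,0,0,0],[0,-6.4,0,0,0]]'; python3 -c "
from h import *
go(.5014,.2764,.045,8.8);s=bot.read_state();print(s['force']@[-.152,.988,0])"
```

```text
time_s: 12.2
position: [0.5049, 0.2535, 0.0451]
tcp_rot: [[-0.15, 0.989, -0.002], [0.989, 0.15, -0.001], [-0.001, -0.002, -1.0]]
force: [-1.0, 6.2, -0.4]
opening: 0.005
shift mm [23.2  -0.07  0.13] roll rad -0.0032 | t 12.2 pos [0.5049 0.2535 0.0451] yaw 8.62 F [-0.96  6.2  -0.39] M [0.956 0.123 0.041] open 0.5 tilt [-0.002  -0.0009]
6.271677163301996
```

```bash
python3 -m inch '[[0,-1.2,0,0,0],[0,-1.7,0,0,0],[0,-2.2,0,0,0],[0,-2.7,0,0,0],[0,-3.2,0,0,0],[0,-3.7,0,0,0],[0,-4.2,0,0,0]]'; python3 -c "
from h import *
go(.5014,.2764,.045,8.8);s=bot.read_state();print(s['force']@[-.152,.988,0])"
```

```text
time_s: 12.9
position: [0.5054, 0.2506, 0.0452]
tcp_rot: [[-0.149, 0.989, -0.002], [0.989, 0.149, 0.001], [0.001, -0.002, -1.0]]
force: [-1.1, 6.0, -0.5]
opening: 0.001
shift mm [26.13 -0.09  0.18] roll rad -0.0036 | t 12.9 pos [0.5054 0.2506 0.0452] yaw 8.59 F [-1.12  5.99 -0.55] M [0.94  0.044 0.005] open 0.1 tilt [-0.0018  0.0009]
6.084783218842331
```

```bash
python3 -m inch '[[0,-0.9,0,0,0],[0,-1.3,0,0,0],[0,-1.6,0,0,0],[0,-1.9,0,0,0],[0,-2.2,0,0,0],[0,-2.4,0,0,0]]'; python3 -c "
from h import *
go(.5014,.2764,.045,8.8);s=bot.read_state();print(s['force']@[-.152,.988,0])"
```

```text
time_s: 13.5
position: [0.5056, 0.2493, 0.0452]
tcp_rot: [[-0.149, 0.989, -0.002], [0.989, 0.149, 0.003], [0.003, -0.001, -1.0]]
force: [-0.8, 6.8, -0.6]
opening: 0.004
shift mm [27.42 -0.12  0.25] roll rad -0.0041 | t 13.5 pos [0.5056 0.2493 0.0452] yaw 8.56 F [-0.85  6.81 -0.6 ] M [1.023 0.055 0.002] open 0.4 tilt [-0.0017  0.0025]
6.856441172132955
```

```bash
python3 -m inch '[[0,-0.7,0,0,0],[0,-1.1,0,0,0],[0,-1.3,0,0,0],[0,-1.5,0,0,0],[0,-1.7,0,0,0],[0,-1.7,0,0,0]]'; python3 -c "
from h import *
go(.5014,.2764,.045,8.8);s=bot.read_state();print(s['force']@[-.152,.988,0])"
```

```text
time_s: 14.1
position: [0.5058, 0.2487, 0.0452]
tcp_rot: [[-0.148, 0.989, -0.001], [0.989, 0.148, 0.004], [0.004, -0.001, -1.0]]
force: [-1.5, 7.1, -1.2]
opening: 0.007
shift mm [28.01 -0.21  0.33] roll rad -0.0046 | t 14.1 pos [0.5058 0.2487 0.0452] yaw 8.54 F [-1.47  7.1  -1.24] M [1.109 0.074 0.049] open 0.6 tilt [-0.0014  0.0042]
7.240416836726678
```

```bash
python3 -m inch '[[0,-0.8,0,0,0],[0,-1.2,0,0,0],[0,-1.4,0,0,0],[0,-1.6,0,0,0],[0,-1.8,0,0,0],[0,-1.8,0,0,0]]'; python3 -c "
from h import *
go(.5014,.2764,.045,8.8);s=bot.read_state();print(s['force']@[-.152,.988,0])"
```

```text
time_s: 14.7
position: [0.5058, 0.2488, 0.0452]
tcp_rot: [[-0.147, 0.989, -0.001], [0.989, 0.147, 0.007], [0.007, -0.0, -1.0]]
force: [-1.1, 8.5, -1.6]
opening: 0.005
shift mm [27.99 -0.25  0.42] roll rad -0.0057 | t 14.7 pos [0.5058 0.2488 0.0452] yaw 8.47 F [-1.11  8.53 -1.61] M [1.456 0.177 0.056] open 0.4 tilt [-0.0013  0.007 ]
8.59621454532304
```

```bash
python3 -m inch '[[0,-0.8,0,0,0],[0,-1.4,0,0,0],[0,-1.8,0,0,0],[0,-2.1,0,0,0],[0,-2.3,0,0,0],[0,-2.3,0,0,0],[0,-2.3,0,0,0]]'; python3 -c "
from h import *
go(.5014,.2764,.045,8.8);s=bot.read_state();print(s['force']@[-.152,.988,0])"
```

```text
time_s: 15.4
position: [0.5058, 0.2488, 0.0453]
tcp_rot: [[-0.146, 0.989, -0.001], [0.989, 0.146, 0.011], [0.011, 0.0, -1.0]]
force: [-2.1, 12.1, -1.2]
opening: 0.005
shift mm [27.93 -0.31  0.55] roll rad -0.007 | t 15.4 pos [0.5058 0.2488 0.0453] yaw 8.4 F [-2.12 12.08 -1.17] M [1.745 0.243 0.081] open 0.5 tilt [-0.0011  0.0105]
12.25973056614988
```

```bash
python3 -c "
from h import *
for i in range(3):
    p,d=vision.capture('scene');s=bot.read_state();print(s['force']@[-.152,.988,0])
"; python3 -m inch '[[0,2,0,0,0],[0,6,0,0,0],[0,14,0,0,0],[0,24,0,0,0],[0,30,0,0,0],[0,31,0,0,0],[0,31,0,0,0],[0,31,0,0,0]]'; python3 -c "
from h import *
go(.5014,.2764,.15,8.8)
p,d=vision.capture('scene')
u,v=proj('scene',[.526,.138,.08])[0].astype(int)
cv2.imwrite('pics/c5.png',cv2.convertScaleAbs(cv2.resize(p[v-60:v+60,u-70:u+90],(800,600),interpolation=cv2.INTER_CUBIC)[:,:,::-1],alpha=1.6))"
```

```text
12.22494719666499
12.111935350142005
10.995126483152694
time_s: 16.35
position: [0.5012, 0.2793, 0.0456]
tcp_rot: [[-0.146, 0.989, -0.001], [0.989, 0.146, 0.01], [0.01, 0.0, -1.0]]
force: [-0.6, -0.3, -0.3]
opening: 0.006
shift mm [  -1.86   -0.2  -104.46] roll rad -0.0069 | t 16.35 pos [0.5012 0.2793 0.0456] yaw 8.41 F [-0.63 -0.26 -0.25] M [-0.018 -0.087 -0.017] open 0.6 tilt [-0.0012  0.0103]
```

View pics/c5.png

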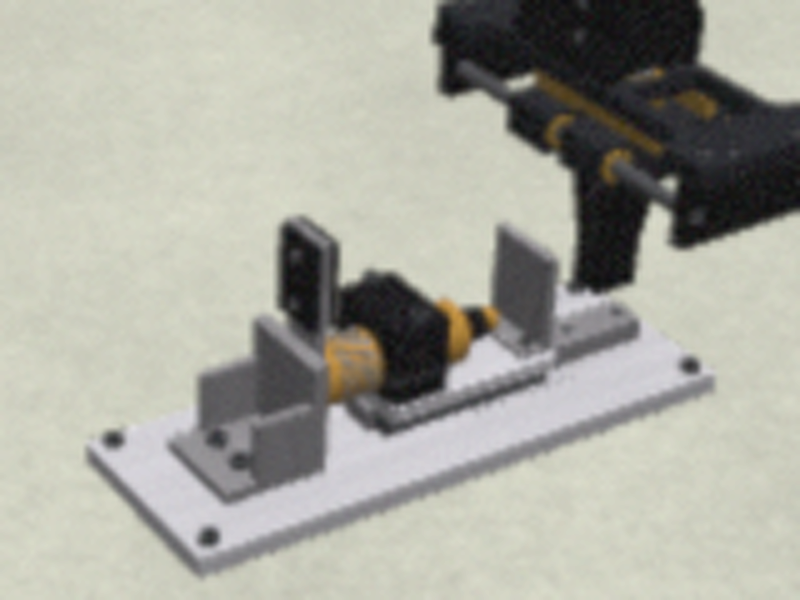

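The blade is nipped: the handle (308,270) is still upright and has shifted slightly towards the target, and the slide is up against it. The push held at 11–12 N total, which is 5–6 N above the 6 N. Next I'll lift the gripper and return to the handle.

```bash
python3 -m inch '[[0,0,0,-10,0],[20,0,0,-35,0],[60,0,0,-65,0],[60,0,0,-95,0],[60,0,0,-115,0],[60,0,0,-122,0],[60,0,0,-124,0],[60,0,0,-124,0]]'; python3 -c "
from h import *
o0=np.load('c2.npz')
go(.5259,.1175,.167,8.8)
p,d=vision.capture('scene');P=cloud('scene',d)
a=np.radians(8.8);ex=np.array([np.cos(a),np.sin(a)]);ey=np.array([-ex[1],ex[0]]);o=np.array([.515,.1755])
L=P[:,:,:2]-o;X=L@ex;Y=L@ey;Z=P[:,:,2]
for nm,z0,z1,y0,y1 in(('handle',.085,.13,-.1,-.03),('thumb',.05,.083,.03,.085),('handletop',.113,.13,-.1,-.03),('handlebot',.08,.095,-.1,-.03)):
    m=(abs(X)<.05)&(Y>y0)&(Y<y1)&(Z>z0)&(Z<z1);q=np.c_[X[m],Y[m],Z[m]];print(nm,m.sum(),np.percentile(q,[2,50,98],axis=0).round(4).tolist())
"
```

```text
time_s: 17.2
position: [0.5009, 0.2777, 0.1691]
tcp_rot: [[-0.146, 0.989, -0.002], [0.989, 0.146, 0.01], [0.01, -0.001, -1.0]]
force: [0.0, -0.0, 0.0]
opening: 0.555
shift mm [-162.16    1.35    0.5 ] roll rad -0.0072 | t 17.2 pos [0.5009 0.2777 0.1691] yaw 8.39 F [ 0.03 -0.03  0.01] M [ 0.023 -0.114 -0.023] open 48.3 tilt [-0.0021  0.01  ]
handle 211 [[-0.0117, -0.0686, 0.0865], [0.0092, -0.0658, 0.1074], [0.017, -0.0544, 0.1219]]
thumb 189 [[-0.0181, 0.0319, 0.0504], [0.0022, 0.0561, 0.0673], [0.0208, 0.0605, 0.0816]]
handletop 77 [[-0.0118, -0.0683, 0.1137], [0.0056, -0.0636, 0.1195], [0.0167, -0.0543, 0.1224]]
handlebot 69 [[-0.0124, -0.0688, 0.0816], [0.01, -0.0667, 0.0878], [0.0169, -0.0561, 0.0943]]
```

```bash
python3 -m inch '[[60,-25,0.2,0,-0.007],[60,-65,0.5,0,-0.007],[60,-105,0.9,0,-0.007],[60,-140,1.2,0,-0.007],[60,-157,1.4,0,-0.007],[60,-162,1.4,0,-0.007],[60,-163,1.4,0,-0.007],[60,-163,1.4,0,-0.007]]'; python3 -c "
from h import *
go(.5263,.1167,.0811,8.8)"
```

```text
time_s: 18.05
position: [0.5253, 0.1173, 0.1664]
tcp_rot: [[-0.153, 0.988, -0.005], [0.988, 0.153, 0.01], [0.011, -0.003, -1.0]]
force: [-0.6, 0.0, -0.2]
opening: 0.69
shift mm [-1.67  1.16 85.28] roll rad 0.0002 | t 18.05 pos [0.5253 0.1173 0.1664] yaw 8.81 F [-0.58  0.   -0.24] M [-0.055 -0.104  0.003] open 60.1 tilt [-0.0045  0.01  ]
```

```bash
python3 -m inch '[[60,-1.7,1.2,15,0],[60,-1.7,1.2,35,0],[60,-1.7,1.2,55,0],[60,-1.7,1.2,72,0],[60,-1.7,1.2,82,0],[60,-1.7,1.2,85.3,0],[60,-1.7,1.2,85.3,0],[60,-1.7,1.2,85.3,0]]'; python3 -c "
from h import *
go(.5263,.1167,.0811,8.8)"
```

```text
time_s: 18.85
position: [0.5268, 0.117, 0.0817]
tcp_rot: [[-0.154, 0.988, -0.003], [0.988, 0.154, 0.01], [0.01, -0.002, -1.0]]
force: [-0.4, 0.1, -0.2]
opening: 0.687
shift mm [-0.17 -0.58  0.6 ] roll rad 0.0007 | t 18.85 pos [0.5268 0.117  0.0817] yaw 8.84 F [-0.4   0.07 -0.24] M [ 0.035 -0.121 -0.079] open 59.7 tilt [-0.0032  0.0101]
```

```bash
python3 -m inch '[[45,-0.2,-0.6,0.5,0],[34,-0.2,-0.6,0.5,0],[31,-0.2,-0.6,0.5,0],[29.5,-0.2,-0.6,0.5,0],[28.5,-0.2,-0.6,0.5,0],[27,-0.2,-0.6,0.5,0],[22,-0.2,-0.6,0.5,0],[20,-0.2,-0.6,0.5,0]]'; python3 -c "
from h import *
go(.5263,.1167,.0811,8.8)"
```

```text
time_s: 19.65
position: [0.5264, 0.1167, 0.0812]
tcp_rot: [[-0.154, 0.988, -0.003], [0.988, 0.154, 0.01], [0.01, -0.001, -1.0]]
force: [-0.0, 0.1, 0.7]
opening: 0.323
shift mm [ 0.06 -0.09  0.12] roll rad 0.0006 | t 19.65 pos [0.5264 0.1167 0.0812] yaw 8.83 F [-0.05  0.05  0.72] M [-0.033 -0.129  0.009] open 28.1 tilt [-0.003   0.0101]
```

```bash
python3 -m inch '[[20,0.01,0,-1,0],[20,0.03,0,-3,0],[20,0.05,0,-5,0],[20,0.08,0,-8,0]]'; python3 -c "
from h import *
go(.5263,.1167,.0811,8.8)"
```

```text
time_s: 20.05
position: [0.5261, 0.1166, 0.0892]
tcp_rot: [[-0.154, 0.988, -0.004], [0.988, 0.154, 0.01], [0.01, -0.002, -1.0]]
force: [0.4, -0.3, -2.4]
opening: 0.319
shift mm [-0.02  0.19  8.13] roll rad 0.0007 | t 20.05 pos [0.5261 0.1166 0.0892] yaw 8.84 F [ 0.38 -0.35 -2.35] M [-0.095 -0.144 -0.018] open 27.8 tilt [-0.0037  0.0099]
```

```bash
python3 -m inch '[[20,0.05,0,-5,0],[20,0.12,0,-12,0],[20,0.2,0,-20,0],[20,0.28,0,-28,0],[20,0.36,0,-36,0],[20,0.46,0,-46,0],[20,0.54,0,-54,0],[20,0.60,0,-60,0]]'; python3 -c "
from h import *
go(.5263,.1167,.175,8.8)"
```

```text
time_s: 20.85
position: [0.5266, 0.1167, 0.1503]
tcp_rot: [[-0.154, 0.988, -0.003], [0.988, 0.154, 0.01], [0.01, -0.001, -1.0]]
force: [-0.2, 1.1, -1.1]
opening: 0.319
shift mm [  0.34  -0.3  -24.71] roll rad 0.0007 | t 20.85 pos [0.5266 0.1167 0.1503] yaw 8.84 F [-0.21  1.06 -1.11] M [-0.016 -0.099 -0.002] open 27.8 tilt [-0.0026  0.01  ]
```

```bash
python3 -m inch '[[20,0,0,-7,0],[20,0,0,-16,0],[20,0,0,-22,0],[20,0,0,-25,0],[20,0,0,-26,0],[20,0,0,-26,0]]'; python3 -c "
from h import *
go(.4935,-.1934,.170,2.38)"
```

```text
time_s: 21.45
position: [0.5265, 0.1164, 0.1763]
tcp_rot: [[-0.154, 0.988, -0.003], [0.988, 0.154, 0.01], [0.01, -0.001, -1.0]]
force: [0.4, -0.4, -0.3]
opening: 0.317
shift mm [-301.08  -80.26    3.25] roll rad 0.1128 | t 21.45 pos [0.5265 0.1164 0.1763] yaw 8.84 F [ 0.42 -0.45 -0.26] M [-0.031 -0.077  0.05 ] open 27.6 tilt [-0.0028  0.01  ]
```

```bash
python3 -m inch '[[20,-30,-8,0,0.014],[20,-75,-20,0,0.03],[20,-120,-32,0,0.045],[20,-165,-44,0,0.06],[20,-210,-56,0,0.08],[20,-250,-67,0,0.1],[20,-280,-75,0,0.113],[20,-296,-79,0,0.113]]'; python3 -c "
from h import *
go(.4935,-.1934,.155,2.38)"
```

```text
time_s: 22.25
position: [0.4937, -0.1909, 0.1729]
tcp_rot: [[-0.038, 0.999, -0.003], [0.999, 0.038, 0.01], [0.01, -0.002, -1.0]]
force: [0.1, 0.5, -0.8]
opening: 0.321
shift mm [-2.65 -0.22 17.9 ] roll rad -0.0031 | t 22.25 pos [ 0.4937 -0.1909  0.1729] yaw 2.2 F [ 0.13  0.53 -0.8 ] M [ 0.023 -0.089 -0.014] open 27.9 tilt [-0.0028  0.0097]
```

```bash
python3 -m inch '[[20,-1.5,-0.2,8,-0.003],[20,-2.5,-0.2,20,-0.003],[20,-2.5,-0.2,32,-0.003],[20,-2.5,-0.2,42,-0.003],[20,-2.5,-0.2,45,-0.003],[20,-2.5,-0.2,45,-0.003],[20,-2.5,-0.2,45,-0.003]]'; python3 -c "
from h import *
go(.4935,-.1934,.0771,2.38)
p,d=vision.capture('scene');P=cloud('scene',d)
X,Y,Z=P[:,:,0],P[:,:,1],P[:,:,2]
m=(abs(X-.495)<.03)&(abs(Y+.194)<.02)&(Z>.066)&(Z<.11);q=P[m];print('blade',m.sum(),np.percentile(q,[2,50,98],axis=0).round(4).tolist())
o=np.load('cap0_scene.npz');P0=cloud('scene',o['d']);m=(abs(P0[:,:,0]-.495)<.03)&(abs(P0[:,:,1]+.194)<.02)&(P0[:,:,2]>.052)&(P0[:,:,2]<.07);q=P0[m];print('blade0',m.sum(),np.percentile(q,[2,50,98],axis=0).round(4).tolist())
u,v=proj('scene',[.495,-.194,.07])[0].astype(int)
cv2.imwrite('pics/c6.png',cv2.convertScaleAbs(cv2.resize(p[v-45:v+45,u-60:u+60],(800,600),interpolation=cv2.INTER_CUBIC)[:,:,::-1],alpha=1.6))"
```

```text
time_s: 22.95
position: [0.4938, -0.1927, 0.128]
tcp_rot: [[-0.042, 0.999, -0.003], [0.999, 0.042, 0.01], [0.01, -0.002, -1.0]]
force: [-0.3, -0.0, -0.1]
opening: 0.319
shift mm [-1.22 -0.17 50.87] roll rad 0.0006 | t 22.95 pos [ 0.4938 -0.1927  0.128 ] yaw 2.42 F [-0.3  -0.04 -0.09] M [ 0.022 -0.103  0.051] open 27.8 tilt [-0.0025  0.0095]
blade 69 [[0.4838, -0.1963, 0.0669], [0.5042, -0.1941, 0.089], [0.508, -0.1905, 0.1084]]
blade0 23 [[0.4862, -0.1967, 0.0539], [0.503, -0.1944, 0.0605], [0.5041, -0.1916, 0.0688]]
```

View pics/c6.png

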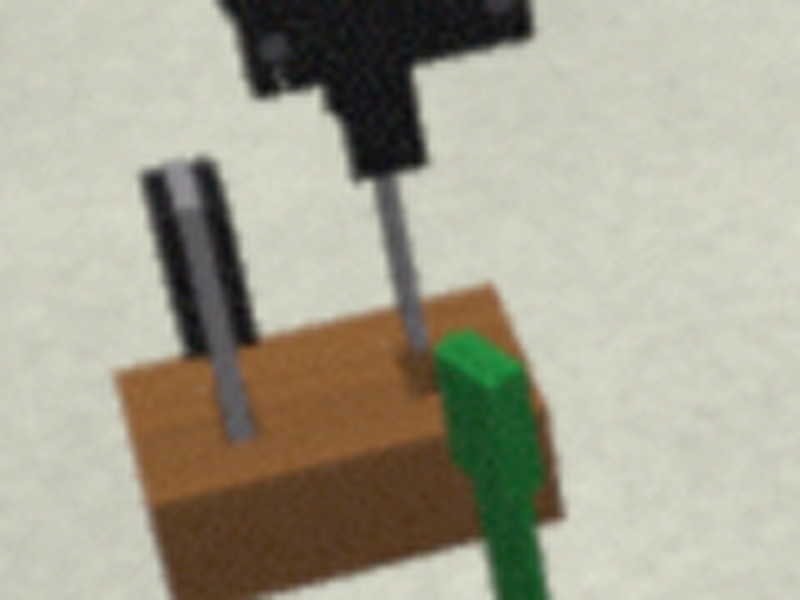

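The gauge hangs upright in the gripper (blade foot at (415,345)) directly above its empty slot mouth (420,375). The thick gauge (235,300) and the green one are untouched. The blade is within 0.5 mm of its original y, so I'll insert it.

```bash
python3 -m inch '[[20,-0.5,0,4,0],[20,-0.55,-0.05,10,0],[20,-0.6,-0.1,15,0],[20,-0.65,-0.1,20,0],[20,-0.7,-0.1,25,0],[20,-0.75,-0.1,30,0],[20,-0.75,-0.1,30,0]]'; python3 -c "
from h import *
go(.4936,-.1932,.0771,2.38)"
```

```text
time_s: 23.7
position: [0.4932, -0.1931, 0.0974]
tcp_rot: [[-0.042, 0.999, -0.004], [0.999, 0.042, 0.01], [0.01, -0.003, -1.0]]
force: [-0.8, -0.1, -0.9]
opening: 0.317
shift mm [-0.35  0.43 20.26] roll rad 0.0004 | t 23.7 pos [ 0.4932 -0.1931  0.0974] yaw 2.4 F [-0.79 -0.07 -0.92] M [-0.002 -0.1   -0.002] open 27.5 tilt [-0.0035  0.0102]
```

No contact force so far; the blade is in the slot. Lowering to the floor.

```bash
python3 -m inch '[[20,-0.05,0.2,5,0],[20,-0.1,0.3,10,0],[20,-0.15,0.4,15,0],[20,-0.2,0.4,18,0],[20,-0.2,0.4,19.3,0],[20,-0.2,0.4,19.9,0],[20,-0.2,0.4,19.9,0]]'; python3 -c "
from h import *
go(.4936,-.1932,.0771,2.38)"
```

```text
time_s: 24.4
position: [0.4936, -0.1931, 0.0775]
tcp_rot: [[-0.042, 0.999, -0.003], [0.999, 0.042, 0.01], [0.01, -0.003, -1.0]]
force: [0.6, -0.2, -0.0]
opening: 0.32
shift mm [-0.12 -0.03  0.37] roll rad 0.0004 | t 24.4 pos [ 0.4936 -0.1931  0.0775] yaw 2.4 F [ 0.63 -0.17 -0.01] M [-0.006 -0.096  0.056] open 27.8 tilt [-0.0034  0.0101]
```

```bash
python3 -m inch '[[20,0,0,0.3,0],[20,0,0,0.6,0],[20,0,0,0.8,0],[20,0,0,0.8,0]]'; python3 -c "
from h import *
go(.4936,-.1932,.0771,2.38)"
```

```text
time_s: 24.8
position: [0.4938, -0.1932, 0.0772]
tcp_rot: [[-0.042, 0.999, -0.003], [0.999, 0.042, 0.01], [0.01, -0.002, -1.0]]
force: [-0.1, -0.1, 4.4]
opening: 0.322
shift mm [ 0.03 -0.21  0.08] roll rad 0.0004 | t 24.8 pos [ 0.4938 -0.1932  0.0772] yaw 2.4 F [-0.13 -0.12  4.44] M [ 0.011  0.1   -0.017] open 28.0 tilt [-0.0029  0.0097]
```

Floor contact at 4.4 N and at the original height. Release and back off.

```bash
python3 -m inch '[[30,0,0,0,0],[34,0,0,0,0],[45,0,0,0,0],[60,0,0,0,0],[60,0,0,0,0],[60,0,0,-3,0],[60,0.1,0,-10,0],[60,0.3,0,-25,0]]' && python3 -m inch '[[60,0.2,0,-20,0],[60,0.4,0,-40,0],[60,0.7,0,-65,0],[60,1,0,-85,0],[60,1,0,-90,0],[60,1,0,-90,0]]'; python3 -c "
from h import *
go(.34,-.45,.19,2.38)"
```

```text
time_s: 25.6
position: [0.4932, -0.1927, 0.102]
tcp_rot: [[-0.042, 0.999, -0.005], [0.999, 0.042, 0.011], [0.011, -0.004, -1.0]]
force: [0.0, 0.8, 0.3]
opening: 0.681
time_s: 26.2
position: [0.494, -0.193, 0.193]
tcp_rot: [[-0.042, 0.999, -0.003], [0.999, 0.042, 0.01], [0.01, -0.002, -1.0]]
force: [-0.0, 0.4, -0.2]
opening: 0.689
shift mm [-250.37 -164.62    0.91] roll rad 0.0004 | t 26.2 pos [ 0.494 -0.193  0.193] yaw 2.4 F [-0.05  0.45 -0.2 ] M [-0.008 -0.072 -0.017] open 59.9 tilt [-0.0028  0.0097]
```

Move the arm out of view for a final check. TCP z 0.193 is well above the thick gauge.

```bash
python3 -m inch '[[60,-20,-13,0,0],[60,-55,-36,0,0],[60,-95,-62,0,0],[60,-135,-89,0,0],[60,-175,-115,0,0],[60,-210,-138,0,0],[60,-235,-155,0,0],[60,-245,-160,0,0]]'
python3 - <<'E'
from h import *
go(.34,-.45,.19,2.38)
a=np.radians(8.8);ex=np.array([np.cos(a),np.sin(a)]);ey=np.array([-ex[1],ex[0]]);o=np.array([.515,.1755])
ims=[]
for n in("top","scene"):
    p,d=vision.capture(n)
    for nm,D in(("before",np.load(f"cap0_{n}.npz")["d"]),("after",d)):
        P=cloud(n,D);L=P[:,:,:2]-o;X=L@ex;Y=L@ey;Z=P[:,:,2]
        for k,zt,c in(("thin",.116,(.493,-.192)),("thick",.126,(.495,-.248)),("green",.108,(.584,-.18))):
            m=(abs(P[:,:,0]-c[0])<.03)&(abs(P[:,:,1]-c[1])<.02)&(Z>zt-.004)&(Z<zt+.012)
            print(n,nm,k,m.sum(),P[m].mean(0).round(4) if m.any() else "")
        for k,z0,z1,y0,y1 in(("clamp",.066,.079,-.05,.04),("thumb",.07,.087,.04,.1)):
            m=(Z>z0)&(Z<z1)&(abs(X)<.03)&(Y>y0)&(Y<y1);print(n,nm,k,np.percentile(Y[m],[2,50,98]).round(4) if m.any() else "")
    ims.append(cv2.resize(p,(400,300))[:,:,::-1]); 
    u,v=proj(n,[.52,.13,.05])[0].astype(int);u2,v2=proj(n,[.5,-.2,.06])[0].astype(int)
    ims.append(np.vstack([cv2.resize(p[y-25:y+25,x-67:x+67],(400,150))[:,:,::-1] for x,y in((u,v),(u2,v2))]))
cv2.imwrite("pics/c7.png",cv2.convertScaleAbs(np.vstack([np.hstack(ims[:2]),np.hstack(ims[2:])]),alpha=1.5))
E
```

```text
time_s: 27.0
position: [0.3423, -0.4465, 0.1895]
tcp_rot: [[-0.038, 0.999, -0.004], [0.999, 0.038, 0.011], [0.011, -0.004, -1.0]]
force: [0.3, -0.1, -0.5]
opening: 0.688
shift mm [-3.38 -2.44 -0.52] roll rad -0.0033 | t 27.0 pos [ 0.3423 -0.4465  0.1895] yaw 2.19 F [ 0.32 -0.13 -0.49] M [ 0.025 -0.156 -0.06 ] open 59.8 tilt [-0.0039  0.0109]
top before thin 111 [ 0.4912 -0.1903  0.1168]
top before thick 176 [ 0.4933 -0.246   0.1268]
top before green 105 [ 0.5837 -0.1794  0.1088]
top before clamp [-0.0147 -0.0012  0.0138]
top before thumb [0.0687 0.0704 0.075 ]
top after thin 109 [ 0.4928 -0.1901  0.1168]
top after thick 177 [ 0.4934 -0.246   0.127 ]
top after green 106 [ 0.5835 -0.1796  0.1083]
top after clamp [-0.0248 -0.0109  0.0041]
top after thumb [0.0586 0.0608 0.065 ]
scene before thin 65 [ 0.4953 -0.1942  0.1163]
scene before thick 111 [ 0.4976 -0.2499  0.1262]
scene before green 87 [ 0.5879 -0.1835  0.108 ]
scene before clamp [-0.019  -0.0063  0.0099]
scene before thumb [0.0645 0.0664 0.0722]
scene after thin 69 [ 0.4969 -0.1943  0.1158]
scene after thick 106 [ 0.4968 -0.2499  0.1262]
scene after green 90 [ 0.5878 -0.1835  0.1078]
scene after clamp [-0.0288 -0.016  -0.    ]
scene after thumb [0.0538 0.0566 0.0622]
```

View pics/c7.png

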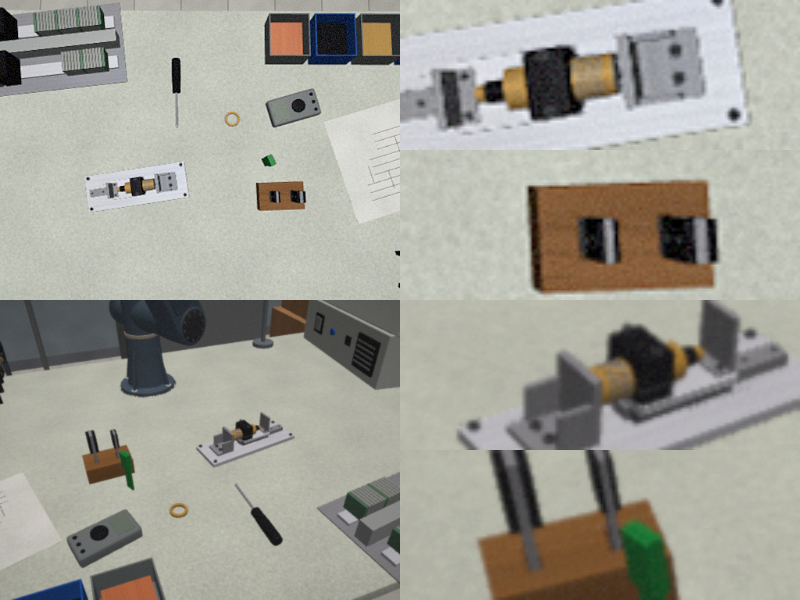

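The final view shows the thin gauge upright in its own slot (top image (275,196)), with the thick and green gauges unmoved. The slide is closed up 10 mm with an empty gap of about 5 mm. Handing in.

```bash
python3 -c "
from rig import bot
print(bot.hand_in(), bot.read_state()['time_s'])"
```

```text
the job is handed in; nothing more can be done
the job is handed in; nothing more can be done
```

The sensor's gap is set with the thinner gauge, the gauge is back upright in its own slot, and the job was handed in at about 27 s.

- **Placing:** I took the thin gauge (the shorter, thinner handle), stood it foot-down in the gap at about 4.6 N contact, and let go. It stood free.
- **Setting:** I pushed the thumb plate until the slide stopped on the blade and held 11–12 N total, which is about 5–6 N above the slide's own 6 N. I then backed off.
- **Drawing out:** The blade came out straight up with about 1.5 N of drag and no more than about 1 N sideways. I put it back with 4.4 N floor contact at its original height.

**Last checks:**
- Both cameras put the slide 10 mm further in than at the start. That leaves a gap of about 5 mm, inferred from the roughly 15 mm I measured at the start.
- The thumb plate reads the same after the draw as just before it, within about 0.5 mm (one camera).
- The gauge is upright, 1.6 mm off in x from where it started, which is within the slot's play. The thick and green gauges measure unmoved. The meter, nut and screwdriver look unmoved in the picture; I did not measure them.

**Disagreement:** the two cameras differed by about 4 mm in absolute position, so I worked from differences within one view and from contact forces. The tool also picked up about 0.6° of tilt, which I allowed for when drawing and inserting the blade.

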